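Open the bench clamp: hold the jaw lock down and push the jaw to its end stop

ROBOT

A 6-joint arm with a two-finger parallel gripper is mounted at the origin on the work surface. World frame = base frame: x ahead of the robot, y to its left, z up, the work surface at z = 0. Lengths are in mm, angles in rad, forces in N, time in s.
With the tool pointing down it reaches from about 275 to 825 mm from the base axis. Payload 5.2 kg.
Tool frame: the origin (TCP) lies on the centre line of the jaws, within the pads' length; the fingertips stand 14 mm ahead of it and the grasp point (between the pads) lies 5 mm behind it; z points along the fingers, y is the line along which they close (so a half turn about z gives the same grasp; the last joint's range is limited). The gripper opens to 93 mm and grips with 3 to 60 N. Pads are 15 mm wide; open, the fingers measure 128 mm over their backs; the gripper's body (75 mm by 188 mm) begins 65 mm behind the grasp point.
Start: joints at [-1.472, 0.259, 1.535, -0, 1.348, -0.203], TCP at [163.503, -525.14, 232.653] pointing down, gripper open.
Joint ranges: [-3.14, 3.14], [-0.91, 2.08], [0.19, 2.58], [-1.22, 4.36], [0.22, 2.71], [-3.12, 3.12]. Speed limits (rad/s): [2.57, 2.57, 3.14, 3.14, 3.14, 3.14].

INTERFACE

Orientations are given as a rotation vector (axis times angle).
In Python, from rig import status, viewer, close_job, finder gives the robot as it stands.
- The arm moves only by the tool step_arm, never from a script. Its argument "steps" is a list of rows, each an object with "linear": the shift along the world's x, y, z in m, a list of three; "yaw": the turn about the world's z in degrees. In form: [{"linear": [x, y, z], "yaw": yaw}, ...]. A call has exactly 10 rows; each row is the pose to reach, as a shift and turn from the pose commanded when the call began; what a row does not reach only later rows make up. A row lasts 1/8 s, in which the tool goes at most 62.5 mm and 10.7 degrees, less where a joint would pass 70% of its speed; a pose out of reach is approached as far as the arm can. A call with a gripper value outside its range is refused whole. "claw" is the opening, from 0 (shut) to 1 (fully open), set as the call begins (left out, the last holds). The fingers move at their own pace and stop on an object; the grip force is fixed at half the most. Time passes only in rows, so rows that repeat a pose let the fingers close, or fill a call up. It gives the time, the measured TCP pose, the force, the opening and the grip force at its end, in the units of the state.
- status.sense(): the state, without advancing time (a new reading comes with each control period).
- viewer.read_camera(name): name is "side" or "top"; returns a dict with "frame" (420x560x3 uint8, blue, green, red), "intrinsics" (3x3 intrinsics, pixels), "distortion" ([k1, k2, p1, p2, k3] as OpenCV has them; the pictures are not rectified), "extrinsics" (4x4, takes a point from world to camera coordinates). Camera axes: x right, y up, looking along -z (the intrinsics and any distortion apply to the point x, -y, -z); pixel columns grow to the right and rows downward; lengths in mm; the calibration is good to about 2 mm. A picture is of the moment at which its call begins. There is no depth.
- close_job(): hands the job in; it is judged then, once.
Trained networks look in the newest picture that a camera, given by its name, has taken for a name from the list of things; names that differ only in an ending like _2 or _b are one class to them, and where a whole thing is asked for, a point or a joint stands for the part that bears it (a point fixed in the world has none). Each returns a list of dicts, best first, with "score" (0 to 1); they miss things now and then, are a little off and sometimes report something else, mostly with a low value. They report only what shows in the picture. A call takes as long as a camera call. They do not tell look-alikes from the thing itself.
- finder.search_frame(query, camera): "at" ([column, row] in pixels, amid what is visible of it).
The state is a dict: "time_s": time; "q": joint angles; "qd": joint speeds; "joint_efforts": joint torques, N m; "tool_pos": TCP position; "tcp_rot": TCP orientation; "force": force on the tool from outside, world axes, zero at the start; "moment": the same for the moment, N m; "gripper_width": finger opening in mm; "grip_force": force on a finger pad.
Only numpy, scipy, OpenCV 4.12 (cv2) and the standard library are available. Lean on these libraries where they do the work, as an engineer would, in place of code of your own. Each camera call takes 0.05 s, during which the arm holds its last target. There are 200 camera calls.

TASK

The clamp's screw has been backed off the silver rotor, so open the clamp: with a fingertip press down the red lock button on top of the sliding jaw and keep it held down while you push the jaw away from the rotor, all the way to its yellow end stop. Then let the button come back up and move clear, with the jaw left at the stop. Nothing needs gripping or lifting; leave the rotor, loupe, hex key and dish where they are.

Things in the scene. Friction and masses are not known exactly. Their poses are not given: they have to be found in the camera images.
- clamp: Dark cast iron bench clamp, fixed. Origin on the bench under its centre line; x axis level, pointing the way the jaw opens (away from the rotor), z up. Bed 90 mm wide (y), 45 mm high, x = -220 to 125 mm; fixed jaw at x = -220 to -198 mm, up to z = 103 mm; yellow end stop block on the bed at x = 105 to 125 mm, up to z = 70 mm.
- jaw (a joint): Sliding jaw's position along clamp x, m: 0 = nearest the rotor, 0.080 = against the yellow end stop; starts at 0.006 to 0.010. While the button is up it is locked, with up to 5 mm of play, in notches every 10 mm; with the button over 3 mm down it slides against 2 to 3 N of friction. It stays where left; letting the button up locks it again.
- lock_button (a joint): How far the red lock button is pressed down, in m: 0 = up, 0.006 = fully down (against a hard stop); the jaw is free beyond 0.003. A spring pushes it back up: about 3 N to start it, 6 N fully down.
- button_top (a point): Centre of the top of the red lock button: level 36 mm square, 94 mm above the bench when up, 9 mm proud of the jaw's low step (85 mm above the bench, 90 mm wide, from 45 mm behind to 24 mm ahead of the button's centre along clamp x). On the clamp's centre line at clamp x = -40 mm + jaw; moves with jaw and button.
- jaw_head (a point): Middle of the top of the jaw's raised iron head: 41 mm long (clamp x), 90 mm wide, top 112 mm above the bench, 44.5 mm ahead of the button's centre. Its upright rear face, 24 mm ahead of that centre, can be pushed by a fingertip on the button. Ahead of it a screw with a T-bar (106 mm across, along clamp y, 94 mm above the bench, 119 mm ahead of the button) moves along.
- rotor: Dented silver aluminium fixed-angle rotor, a loose truncated cone, 110 mm across at the bottom, 72 mm at the top, 58 mm high, 0.85 kg, resting on the clamp bed between the jaws (top 103 mm above the bench). Origin at the centre of its underside, at clamp x = -142 mm.
- loupe: Green glass inspection loupe with brass bands, standing loose on the bench, 45 mm across, 38 mm high. Origin at the centre of its underside.
- hex_key: Black steel L-shaped hex key lying loose on the bench, about 81 x 38 mm, 8 mm thick; origin on the bench in its middle, long arm along its x.
- dish: White porcelain dish, loose on the bench, 90 mm across the rim, 22 mm high. Origin at the centre of its underside.
There are look-alikes about, which are no part of the job. There is more than one size of the rotor; the job needs the middle-sized.

How it is judged (in metres and radians):
On the way, in this order (a step that is already met when the one before it is completed fails the run):
1. the lock button is pressed down, the jaw still far from its stop (value of joint lock_button above 0.003 m and value of joint jaw below 0.06 m), for 0.1 s.
2. the jaw is at its end stop with the button still held down (value of joint jaw above 0.0775 m and value of joint lock_button above 0.0015 m and contact force between the fingers and lock_button above 0.5 N), for 0.1 s.
At the end, for the whole second after the job is handed in: The jaw stands within 3.5 mm of its end stop, the lock button is up again (within 1 mm), and the rotor, loupe, hex key and dish are within 10 mm of where they began, the rotor still resting on the bed (value of joint jaw above 0.0765 m and value of joint lock_button below 0.001 m and z of rotor in the frame of clamp between 0.042 and 0.05 m and distance of each of rotor, loupe, hex_key, dish from where it was at the start of the episode below 0.01 m); the robot touches nothing.
It fails at once if the button came up, or was not held down, while the jaw was on its way (more than 10 mm from its start and not within 5 mm of the stop) (distance of jaw_head from where it was at the start of the episode above 0.01 m and value of joint jaw below 0.075 m and value of joint lock_button below 0.001 m).
It fails at once if the rotor was lifted, carried or shoved more than 10 mm (distance of rotor from where it was at the start of the episode above 0.01 m).
It fails at once if the loupe, hex key or dish was moved more than 10 mm (distance of any of loupe, hex_key, dish from where it was at the start of the episode above 0.01 m).
It also fails if it takes over 38 s, if anything falls off the work surface, if the arm or the gripper's body presses on something with over 40 N, if the wrist force passes 120 N, or if a joint passes its speed limit or range.

## Working session

There is one attempt and no reset: what is moved stays moved. The work goes in short steps, Python scripts to look and compute and a tool call to move; the robot and the scene stay as the last step left them, time stands still between calls to the robot, and variables do not carry over. Pictures are saved under pics/ and viewed, at most 10 in all, crops included, and the job is handed in when it is done.

Besides the shell and the picture viewer there is one more tool, called after "Request:" as name(argument=value, ...), one argument or row to a line, values as JSON. step_arm: Moves the arm, as the interface text tells. Its arguments: {"type":"object","properties":{"steps":{"type":"array"},"claw":{"type":"number"}},"required":["steps"]}

```bash
mkdir -p pics; cat > h.py <<'E'
import numpy as np, cv2
from rig import status, viewer, close_job, finder
def ray(c,px):
    u=cv2.undistortPoints(np.array([[px]],float),np.array(c["intrinsics"],float),np.array(c["distortion"],float))[0,0]
    E=np.array(c["extrinsics"],float);R=E[:3,:3];t=E[:3,3]
    return -R.T@t, R.T@np.array([u[0],-u[1],-1.])
def atz(c,px,z):
    o,d=ray(c,px); return o+d*(z-o[2])/d[2]
def proj(c,P):
    E=np.array(c["extrinsics"],float);p=np.atleast_2d(P)@E[:3,:3].T+E[:3,3]
    p=p*[1,-1,-1]
    return cv2.projectPoints(p,np.zeros(3),np.zeros(3),np.array(c["intrinsics"],float),np.array(c["distortion"],float))[0][:,0]
E
python3 - <<'E'
from h import *
for n in("top","side"):
    c=viewer.read_camera(n);cv2.imwrite(f"pics/{n}0.png",c["frame"])
    print(n,ray(c,(280,210)))
    for q,z in(("clamp",40),("lock_button",94),("jaw_head",112),("rotor",80),("loupe",20),("hex_key",4),("dish",15)):
        for r in finder.search_frame(q,n)[:4]: print(q,round(r["score"],2),np.round(r["at"]),np.round(atz(c,r["at"],z)))
print(status.sense()["tcp_rot"],status.sense()["gripper_width"])
E
```

```text
top (array([470.22752997,  22.68124486, 828.23574556]), array([ 0.19815548,  0.0124247 , -0.98025004]))
clamp 0.69 [297. 273.] [511.   3.  40.]
clamp 0.61 [307. 165.] [718. -21.  40.]
lock_button 0.96 [289. 254.] [541.  18.  94.]
jaw_head 0.92 [297. 272.] [509.   5. 112.]
rotor 0.93 [145. 234.] [583. 274.  80.]
rotor 0.79 [250. 214.] [615.  85.  80.]
rotor 0.77 [264. 128.] [779.  59.  80.]
loupe 0.91 [307. 166.] [722. -22.  20.]
loupe 0.57 [297. 274.] [510.   3.  20.]
hex_key 0.7 [362. 220.] [ 614. -128.    4.]
dish 0.94 [228. 327.] [414. 133.  15.]
dish 0.36 [296. 274.] [510.   4.  15.]
side (array([ 419.01808553, -451.19111404,  536.04943857]), array([ 0.27586809,  0.68885617, -0.67036088]))
clamp 0.71 [228. 248.] [502.  -2.  40.]
clamp 0.57 [314. 295.] [ 601. -145.   40.]
jaw_head 0.77 [228. 229.] [501. -29. 112.]
rotor 0.91 [237. 151.] [588. 226.  80.]
rotor 0.83 [274. 187.] [620.  84.  80.]
rotor 0.77 [356. 197.] [754.   3.  80.]
hex_key 0.87 [318. 296.] [ 620. -126.    4.]
hex_key 0.21 [241. 209.] [563. 126.   4.]
dish 0.93 [165. 216.] [410. 145.  15.]
[3.10584957e+00 4.72193359e-01 2.52095719e-05] 92.79122736948962
```

View pics/top0.png

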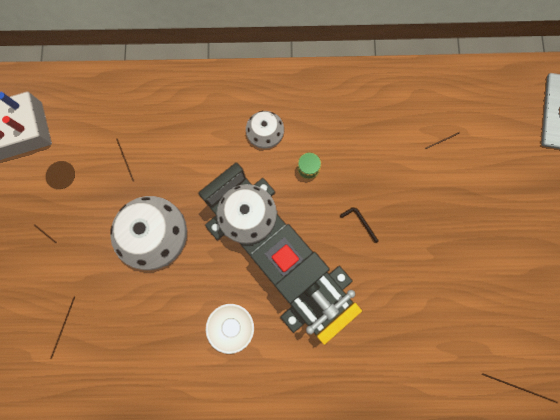

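View pics/side0.png

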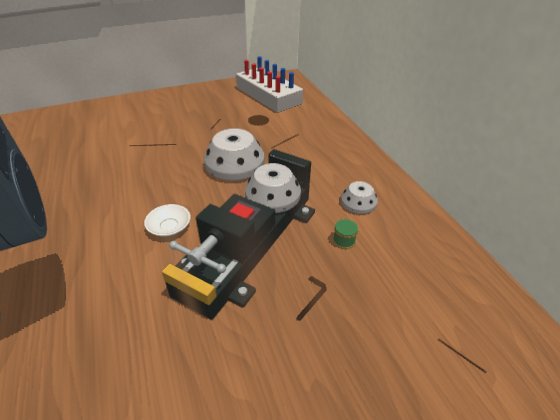

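The top view shows the clamp holding the middle rotor at (246,213), the red button at (285,258) and the yellow stop at (339,323). The look-alikes are the large rotor (148,233), the small rotor (265,129) and the red pegs in the rack (12,124). I choose the red square on the clamp jaw at (285,258), and will measure it by colour and check it in a crop.

```bash
python3 - <<'E'
from h import *
def blob(f,lo,hi,near):
    m=cv2.inRange(cv2.cvtColor(f,cv2.COLOR_BGR2HSV),lo,hi)
    n,l,s,ce=cv2.connectedComponentsWithStats(m)
    i=min([k for k in range(1,n) if s[k,4]>80],key=lambda k:np.hypot(*(ce[k]-near)))
    return (l==i).astype(np.uint8),ce[i],s[i]
for n,nr,ny in(("top",(285,258),(339,323)),("side",(242,210),(189,284))):
    c=viewer.read_camera(n);f=c["frame"]
    m,ce,s=blob(f,(0,150,150),(8,255,255),nr)
    r=cv2.minAreaRect(cv2.findContours(m,0,1)[0][0])
    print(n,"red",ce,s,atz(c,ce,94), "corners",np.round([atz(c,p,94)[:2] for p in cv2.boxPoints(r)]))
    m,cy,s=blob(f,(20,150,60),(35,255,255),ny)
    print("yel",cy,s,atz(c,cy,70)); q=cv2.boxPoints(cv2.minAreaRect(cv2.findContours(m,0,1)[0][0]));print(np.round([atz(c,p,70)[:2] for p in q]))
    d=atz(c,cy,70)-atz(c,ce,94);print("yaw",np.degrees(np.arctan2(d[1],d[0])),np.hypot(*d[:2]))
    if n=="top":cv2.imwrite("pics/crop.png",cv2.resize(f[150:350,190:390],None,fx=3,fy=3,interpolation=2))
E
```

```text
top red [284.95121951 257.67560976] [272 245  27  27 410] [534.28575313  24.53722226  94.        ] corners [[537.  49.]
 [559.  22.]
 [532.  -0.]
 [510.  27.]]
yel [338.76131045 322.95319813] [317 303  45  42 641] [421.73405246 -67.09016273  70.        ]
[[ 402.  -26.]
 [ 459.  -95.]
 [ 442. -109.]
 [ 386.  -40.]]
yaw -140.85125692249466 145.13257044546313
side red [241.492891   210.12322275] [230 203  24  15 211] [538.44051914  25.62682625  94.        ] corners [[518.  30.]
 [533.  54.]
 [559.  21.]
 [543.  -1.]]
yel [190.20872642 283.13089623] [162 264  54  41 848] [424.96531909 -78.92219706  70.        ]
[[ 381.  -52.]
 [ 399.  -23.]
 [ 463. -104.]
 [ 443. -128.]]
yaw -137.34444954229994 154.2955582684282
```

View pics/crop.png

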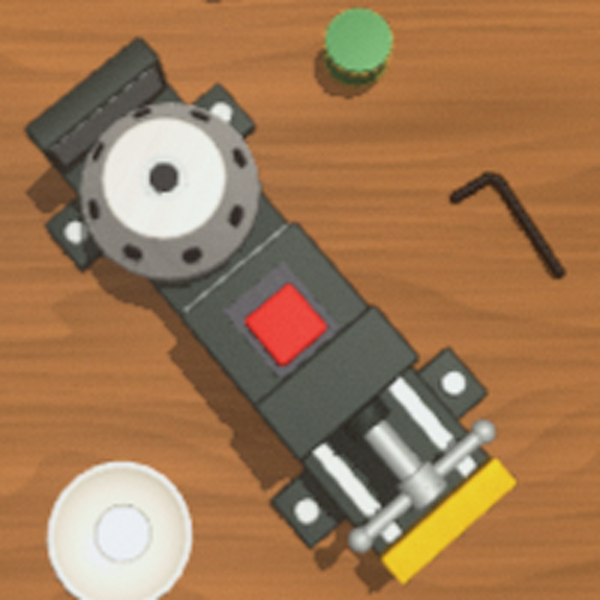

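The crop confirms the choice: a red square on the low step of the jaw, with the raised head and T-bar ahead of it, the middle rotor behind it, and the yellow stop at the other end. The button is at about (536,25) and the opening direction is −140.7°. The button-to-stop distance measures 145 mm against about 147 expected.

Request:
step_arm(
  claw=0,
  steps=[
    {"linear":[0.02,0.03,0],"yaw":2},
    {"linear":[0.05,0.075,0],"yaw":5},
    {"linear":[0.08,0.12,0],"yaw":8},
    {"linear":[0.11,0.165,0],"yaw":11},
    {"linear":[0.14,0.21,0],"yaw":14},
    {"linear":[0.17,0.255,0],"yaw":16},
    {"linear":[0.2,0.3,0],"yaw":18},
    {"linear":[0.23,0.345,0],"yaw":20},
    {"linear":[0.255,0.385,0],"yaw":22},
    {"linear":[0.27,0.41,0],"yaw":22},
  ],
)

```text
time_s: 2.15
tool_pos: [434.4, -113.1, 232.8]
tcp_rot: [2.957, 1.059, 0.001]
force: [0.1, -0.3, -0.3]
gripper_width: 0.8
grip_force: 0.0
```

Request:
step_arm(
  steps=[
    {"linear":[0.02,0.03,0],"yaw":0},
    {"linear":[0.045,0.065,0],"yaw":0},
    {"linear":[0.07,0.1,-0.01],"yaw":0},
    {"linear":[0.085,0.12,-0.03],"yaw":0},
    {"linear":[0.093,0.132,-0.05],"yaw":0},
    {"linear":[0.093,0.132,-0.07],"yaw":0},
    {"linear":[0.093,0.132,-0.085],"yaw":0},
    {"linear":[0.093,0.132,-0.095],"yaw":0},
    {"linear":[0.093,0.132,-0.095],"yaw":0},
    {"linear":[0.093,0.132,-0.095],"yaw":0},
  ],
)

```text
time_s: 3.4
tool_pos: [526.9, 16.6, 138.3]
tcp_rot: [2.958, 1.055, 0.002]
force: [0.2, 0.2, 0.1]
gripper_width: 0.8
grip_force: 0.0
```

```bash
python3 - <<'E'
from h import *
s=status.sense();print(s["time_s"],s["tool_pos"],s["tcp_rot"],s["force"],s["gripper_width"])
R=cv2.Rodrigues(np.array(s["tcp_rot"]))[0];print(R)
a=np.radians(-140.7);u=np.array([np.cos(a),np.sin(a)]);d=np.array(s["tool_pos"])[:2]-[536,25];print("along",d@u,"across",d@[-u[1],u[0]])
ims=[]
for n in("top","side"):
    c=viewer.read_camera(n);tip=np.array(s["tool_pos"])+R[:,2]*14;p=proj(c,tip)[0];print(n,p)
    x,y=int(p[0]),int(p[1]);ims.append(cv2.resize(c["frame"][y-60:y+60,x-60:x+60],(400,400),interpolation=2))
cv2.imwrite("pics/near.png",np.hstack(ims))
E
```

```text
3.4 [526.94577656  16.59798727 138.29697306] [2.95845697e+00 1.05541982e+00 1.62984130e-03] [0.20610288 0.17954601 0.12442947] 0.833343349425762
[[ 7.74200176e-01  6.32939780e-01  1.14980072e-03]
 [ 6.32940313e-01 -7.74200583e-01 -1.34500453e-04]
 [ 8.05045703e-04  8.31885504e-04 -9.99999330e-01]]
along 12.328196323387502 across 0.7670433531090541
top [289.73657538 260.42757501]
side [235.42507274 201.54503382]
```

View pics/near.png

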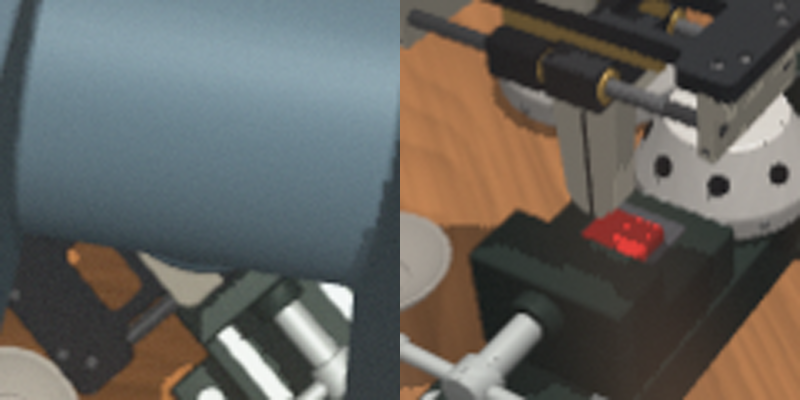

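Side view: the closed fingertips stand over the button, just above the red patch near (230,207) in the full frame, and line up across the jaw. Pressing down now.

Request:
step_arm(
  steps=[
    {"linear":[0.001,0.001,-0.01],"yaw":0},
    {"linear":[0.0015,0.001,-0.02],"yaw":0},
    {"linear":[0.0015,0.001,-0.027],"yaw":0},
    {"linear":[0.0015,0.001,-0.03],"yaw":0},
    {"linear":[0.0015,0.001,-0.032],"yaw":0},
    {"linear":[0.0015,0.001,-0.034],"yaw":0},
    {"linear":[0.0015,0.001,-0.035],"yaw":0},
    {"linear":[0.0015,0.001,-0.0355],"yaw":0},
    {"linear":[0.0015,0.001,-0.0355],"yaw":0},
    {"linear":[0.0015,0.001,-0.0355],"yaw":0},
  ],
)

```text
time_s: 4.75
tool_pos: [527.8, 18.1, 102.5]
tcp_rot: [-2.958, -1.056, 0.0]
force: [-3.3, 1.3, 5.5]
gripper_width: 0.2
grip_force: 2.8
```

Force is 5.5 N at 5.5 mm depth, so the button is down. Starting the push.

Request:
step_arm(
  steps=[
    {"linear":[-0.0016,-0.0013,0],"yaw":0},
    {"linear":[-0.0031,-0.0025,0],"yaw":0},
    {"linear":[-0.0046,-0.0038,0],"yaw":0},
    {"linear":[-0.0062,-0.0051,0],"yaw":0},
    {"linear":[-0.0077,-0.0063,0],"yaw":0},
    {"linear":[-0.0101,-0.0082,0],"yaw":0},
    {"linear":[-0.0124,-0.0101,0],"yaw":0},
    {"linear":[-0.0147,-0.012,0],"yaw":0},
    {"linear":[-0.017,-0.0139,0],"yaw":0},
    {"linear":[-0.0186,-0.0152,0],"yaw":0},
  ],
)

```text
time_s: 6.0
tool_pos: [510.3, 3.4, 102.9]
tcp_rot: [-2.959, -1.056, -0.005]
force: [-1.1, 4.4, 5.4]
gripper_width: 0.6
grip_force: 2.7
```

Request:
step_arm(
  steps=[
    {"linear":[-0.0023,-0.0019,0],"yaw":0},
    {"linear":[-0.0046,-0.0038,0],"yaw":0},
    {"linear":[-0.007,-0.0057,0],"yaw":0},
    {"linear":[-0.0093,-0.0076,0],"yaw":0},
    {"linear":[-0.0116,-0.0095,0],"yaw":0},
    {"linear":[-0.0139,-0.0114,0],"yaw":0},
    {"linear":[-0.0163,-0.0133,0],"yaw":0},
    {"linear":[-0.0186,-0.0152,0],"yaw":0},
    {"linear":[-0.0209,-0.0171,0],"yaw":0},
    {"linear":[-0.0217,-0.0177,0],"yaw":0},
  ],
)

```text
time_s: 7.25
tool_pos: [488.6, -14.5, 102.8]
tcp_rot: [-2.959, -1.056, -0.004]
force: [-1.5, 3.3, 4.7]
gripper_width: 0.6
grip_force: 2.7
```

```bash
python3 - <<'E'
from h import *
s=status.sense();print(s["time_s"],s["tool_pos"],s["force"],s["moment"])
ims=[]
for n in("top","side"):
    c=viewer.read_camera(n);p=proj(c,np.array(s["tool_pos"])-[0,0,14])[0];print(n,p)
    x,y=int(p[0]),int(p[1]);ims.append(cv2.resize(c["frame"][y-60:y+60,x-60:x+60],(400,400),interpolation=2))
cv2.imwrite("pics/push.png",np.hstack(ims))
E
```

```text
7.25 [488.56605335 -14.48228513 102.83325557] [-1.47966971  3.32419262  4.74220959] [0.70567597 0.10938642 0.02562037]
top [308.01139521 284.1439351 ]
side [219.40462195 235.07257254]
```

View pics/push.png

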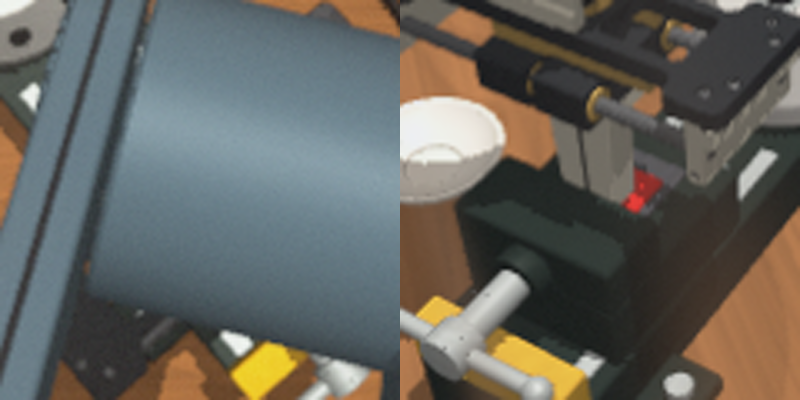

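The side crop shows the jaw moving with the fingers against the head, the red button under them, and the T-bar nearing the yellow stop. About 20–27 mm remain.

Request:
step_arm(
  steps=[
    {"linear":[-0.0023,-0.0019,0],"yaw":0},
    {"linear":[-0.0046,-0.0038,0],"yaw":0},
    {"linear":[-0.007,-0.0057,0],"yaw":0},
    {"linear":[-0.0093,-0.0076,0],"yaw":0},
    {"linear":[-0.0108,-0.0089,0],"yaw":0},
    {"linear":[-0.0124,-0.0101,0],"yaw":0},
    {"linear":[-0.0139,-0.0114,0],"yaw":0},
    {"linear":[-0.0155,-0.0127,0],"yaw":0},
    {"linear":[-0.0163,-0.0133,0],"yaw":0},
    {"linear":[-0.017,-0.0139,0],"yaw":0},
  ],
)

```text
time_s: 8.6
tool_pos: [472.0, -28.4, 102.9]
tcp_rot: [2.959, 1.055, 0.005]
force: [0.8, 4.8, 5.7]
gripper_width: 0.5
grip_force: 2.7
```

Request:
step_arm(
  steps=[
    {"linear":[-0.0008,-0.0006,0],"yaw":0},
    {"linear":[-0.0015,-0.0013,0],"yaw":0},
    {"linear":[-0.0023,-0.0019,0],"yaw":0},
    {"linear":[-0.0031,-0.0025,0],"yaw":0},
    {"linear":[-0.0039,-0.0032,0],"yaw":0},
    {"linear":[-0.0046,-0.0038,0],"yaw":0},
    {"linear":[-0.0046,-0.0038,0],"yaw":0},
    {"linear":[-0.0046,-0.0038,0],"yaw":0},
    {"linear":[-0.0046,-0.0038,0],"yaw":0},
    {"linear":[-0.0046,-0.0038,0],"yaw":0},
  ],
)

```text
time_s: 9.85
tool_pos: [470.5, -31.0, 103.4]
tcp_rot: [2.959, 1.054, 0.016]
force: [10.0, 12.0, 0.3]
gripper_width: 0.3
grip_force: 8.7
```

Along-axis force is 15 N at the distance expected for the stop (button moved about 70 mm). I'll ease the push and press slightly lower so the hold is certain.

Request:
step_arm(
  steps=[
    {"linear":[0.0008,0.0006,-0.0005],"yaw":0},
    {"linear":[0.0012,0.001,-0.001],"yaw":0},
    {"linear":[0.0012,0.001,-0.001],"yaw":0},
    {"linear":[0.0012,0.001,-0.001],"yaw":0},
    {"linear":[0.0012,0.001,-0.001],"yaw":0},
    {"linear":[0.0012,0.001,-0.001],"yaw":0},
    {"linear":[0.0012,0.001,-0.001],"yaw":0},
    {"linear":[0.0012,0.001,-0.001],"yaw":0},
    {"linear":[0.0012,0.001,-0.001],"yaw":0},
    {"linear":[0.0012,0.001,-0.001],"yaw":0},
  ],
)

```text
time_s: 11.1
tool_pos: [470.6, -31.0, 102.8]
tcp_rot: [2.957, 1.055, 0.012]
force: [3.9, 7.5, 7.7]
gripper_width: 0.3
grip_force: 5.0
```

```bash
python3 - <<'E'
from h import *
s=status.sense();print(s["time_s"],s["tool_pos"],s["force"])
c=viewer.read_camera("side");cv2.imwrite("pics/stop.png",cv2.resize(c["frame"][190:330,130:290],None,fx=4,fy=4,interpolation=2))
E
```

```text
11.1 [470.62634633 -30.99627551 102.77488368] [3.86170569 7.4932365  7.72953753]
```

View pics/stop.png

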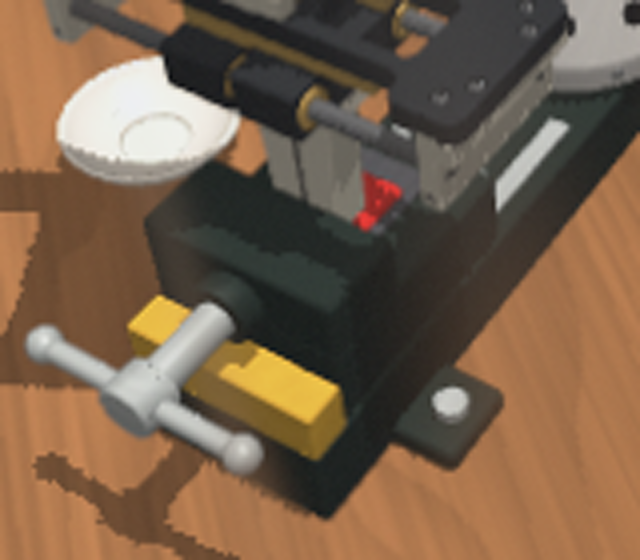

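The picture shows the jaw's front face against the yellow block (crop ~(240,370)), with the button still under the fingers. Lifting straight off now.

Request:
step_arm(
  steps=[
    {"linear":[0.0008,0.0006,0],"yaw":0},
    {"linear":[0.0008,0.0006,0.004],"yaw":0},
    {"linear":[0.0008,0.0006,0.01],"yaw":0},
    {"linear":[0.0008,0.0006,0.02],"yaw":0},
    {"linear":[0.0008,0.0006,0.035],"yaw":0},
    {"linear":[0.0008,0.0006,0.055],"yaw":0},
    {"linear":[0.0008,0.0006,0.08],"yaw":0},
    {"linear":[0.0008,0.0006,0.105],"yaw":0},
    {"linear":[0.0008,0.0006,0.13],"yaw":0},
    {"linear":[0.0008,0.0006,0.14],"yaw":0},
  ],
)

```text
time_s: 12.4
tool_pos: [469.0, -31.6, 242.5]
tcp_rot: [2.957, 1.055, 0.004]
force: [0.2, 0.2, -0.1]
gripper_width: 0.7
grip_force: 0.0
```

Request:
step_arm(
  steps=[
    {"linear":[-0.02,-0.03,0],"yaw":0},
    {"linear":[-0.04,-0.06,0],"yaw":0},
    {"linear":[-0.06,-0.1,0],"yaw":0},
    {"linear":[-0.08,-0.14,0],"yaw":0},
    {"linear":[-0.1,-0.18,0],"yaw":0},
    {"linear":[-0.12,-0.22,0],"yaw":0},
    {"linear":[-0.14,-0.26,0],"yaw":0},
    {"linear":[-0.155,-0.28,0],"yaw":0},
    {"linear":[-0.16,-0.29,0],"yaw":0},
    {"linear":[-0.16,-0.29,0],"yaw":0},
  ],
)

```text
time_s: 13.65
tool_pos: [308.0, -321.2, 240.7]
tcp_rot: [-2.959, -1.054, -0.0]
force: [-0.1, -0.1, -0.8]
gripper_width: 0.7
grip_force: 0.0
```

```bash
python3 - <<'E'
from h import *
s=status.sense();print(s["time_s"],s["tool_pos"],s["force"])
c=viewer.read_camera("top");cv2.imwrite("pics/end.png",c["frame"])
m=cv2.inRange(cv2.cvtColor(c["frame"],cv2.COLOR_BGR2HSV),(0,150,150),(8,255,255));m[:,:200]=0
n,l,st,ce=cv2.connectedComponentsWithStats(m);i=1+np.argmax(st[1:,4]);p=atz(c,ce[i],94);print(p,st[i],np.hypot(*(p[:2]-[534.3,24.5])))
E
```

```text
13.65 [ 308.01697402 -321.19481439  240.67308996] [-0.11658626 -0.07388795 -0.79913338]
[479.26141335 -20.61640391  94.        ] [299 276  27  28 429] 71.166958078456
```

View pics/end.png

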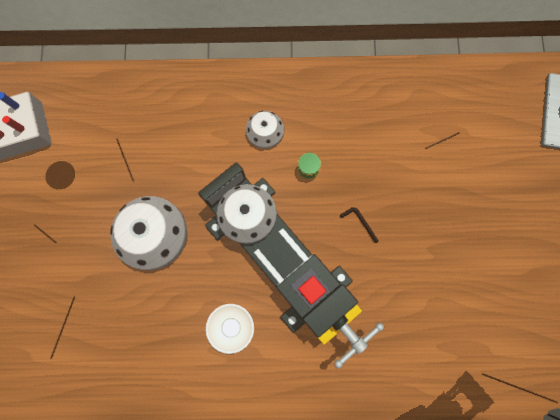

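The final top view shows the jaw at the yellow stop, with the button at (312,290) after 71 mm of travel. The rotor, loupe, hex key and dish are where they were, and the arm is clear.

```bash
python3 -c "
from rig import close_job
print(close_job())"
```

```text
the job is handed in; nothing more can be done
None
```

The job is handed in after about 14 s of robot time: the jaw was pushed to its yellow end stop with the button held down, the button was released, and the arm is clear. In the last picture the other parts look unmoved; no verdict came back.

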